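# Unlock the medicine box with its key

### The job

The white medicine box on the worktop is locked. Lift its key out of the wooden stand, feel the key gently into the keyhole until it is fully home (never force it or lean on the box), then turn it clockwise until the bolt lets go and the lid springs up. Leave the key standing in the lock, let go of it, and leave the things around it alone.

Things in the scene. Friction and masses are not known exactly. Their poses are not given: they have to be found in the camera images.
- medicine_box: white steel box 180 x 220 x 90 mm (x, y, z), fixed, green cross on its front (-x) side. Origin: centre of its underside; x runs from front to hinge side, z up. The front 75 mm of its top is a fixed deck with the lock: a steel plate 52 x 56 mm, 6 mm thick, top face 93 mm above the worktop, on springs (gives about 0.4 mm per N of push, 5 mm at most). The rest of the top is the lid
- keyhole_nominal (a point): where the middle of the lock plate's top face should be: (-55, 0, 93) mm in the box's frame, same axes. It was fitted off-centre: the true keyhole lies 3.5 to 6.5 mm off in y, to the left or the right, and up to 5 mm off in x, height true, twisted up to 0.04 rad; feel for it. A vertical slot 9 mm wide (x), 23 mm long (y), 1 mm bevel. Over 25 N of key on lock is forcing
- key: steel key with red bow, about 40 g, 67 mm long, upright in the stand. Origin: centre of its lower tip; z up the shank; y along the flat of bit and bow. Bit 6 (x) x 20 (y) mm, 8 mm high; shank 6 mm across; collar 17 mm across at 17 to 21 mm above the tip, resting on the lock plate when fully home (tip 17 mm below its top face). Symmetrical: also fits after half a turn
- key_stand: dark wooden block 60 x 80 x 28 mm, fixed. Origin: centre of its underside. The key stands 17 mm deep in a slot in its middle with 1 mm of play on each side and comes straight up out of it. A wall cabinet hangs from 0.42 m up over the back of the worktop (beyond about x = 0.6 m): swing the arm across with the wrist drawn in
- plug (a joint): turn of the lock's plug under the plate: 0 locked, grows clockwise seen from above, stop at 1.5 rad, stays where left, friction about 0.06 N m. The key cannot turn until its bit is below the plate, then has about 0.2 rad of play before the plug follows. The bolt frees the lid at about 0.9 rad; a turned key cannot be pulled out
- lid (a joint): angle of the lid, hinged at the back of the box, front edge 12 mm in front of the box's middle: 0 shut, springs up by itself to 0.45 rad (front edge 45 mm up) when the bolt frees it
- spice_jar: bystander, glass spice jar with a yellow cap, 42 x 42 x 96 mm, stands loose; origin at the centre of its foot
- mug: bystander, orange mug, 78 x 108 x 101 mm, stands loose; origin at the centre of its foot
- green_tin: bystander, small green tin with a white cap, 32 x 32 x 49 mm, stands loose; origin at the centre of its foot
- lemon: bystander, lemon, 78 x 55 x 56 mm, lies loose
- key_bow (a point): centre of the key's red plastic bow, the part to grip: 10 mm thick (key x), 26 mm wide (key y), 34 mm high, 50 mm above the key's tip. Axes as the key
Mind the look-alikes: they are no part of the job. There is more than one size of the key; the job needs the middle-sized.

How it is judged:
By the outcome, as a careful person would: the job done as asked, in the order asked, and still so for the second after the job is handed in, with the robot touching nothing.
It also fails if it takes over 64 s, if anything falls off the work surface, if the arm or the gripper's body presses on something with over 40 N, if the wrist force passes 120 N, or if a joint passes its speed limit or range.

### The arm

A 6-joint arm with a two-finger parallel gripper is mounted at the origin on a cart in front of the work surface, level with it; the furniture and walls round the work are solid. World frame = base frame: x ahead of the robot, y to its left, z up, the work surface at z = 0. Lengths are in m, angles in rad, forces in N, time in s.
With the tool pointing down it reaches from about 0.4 to 0.825 m from the base axis. Payload 7 kg.
Tool frame: the origin (TCP) lies on the centre line of the jaws, within the pads' length; the fingertips stand 22 mm ahead of it and the grasp point (between the pads) lies 3 mm ahead of it (arm.tcp_to_tips is the distance from the TCP to the fingertips, in m); z points along the fingers, y is the line along which they close (so a half turn about z gives the same grasp; the last joint's range is limited). The gripper opens to 88 mm and grips with 3 to 60 N. Pads are 19 mm wide; open, the fingers measure 130 mm over their backs; the gripper's body (78 mm by 193 mm) begins 47 mm behind the grasp point.
Start: joints at [1.574, 0.359, 0.012, 0, -1.224, -0.288], TCP at [0.19, 0.648, 0.249] pointing down, gripper open.
Joint ranges: [-3.07, 3.07], [-1.43, 2.12], [-1.02, 1.25], [-3.03, 1.67], [-3.05, -0], [-3.03, 3.03]. Speed limits (rad/s): [2.39, 2.39, 3.01, 3.14, 3.14, 3.14].

### API

Orientations are given as [roll, pitch, yaw] about the fixed x, y, z axes, in that order (R = Rz(yaw) Ry(pitch) Rx(roll)).
In Python, from station import arm gives the robot as it stands.
- The arm moves only by the tool jog_arm, never from a script. Its argument "targets" is a list of rows, each an object of numbers: "dx", "dy", "dz": the shift along the tool's x, y, z in mm; "rx", "ry", "rz": the turn, a rotation vector about the tool's x, y, z in rad; "gripper": the closure, from 0 (fully open) to 1 (shut). In form: [{"dx": .., "dy": .., "dz": .., "rx": .., "ry": .., "rz": .., "gripper": ..}, ...]. A call has exactly 8 rows; each row is the pose to reach, as a shift and turn from the pose commanded when the call began, along the tool's axes at that moment; what a row does not reach only later rows make up. A row lasts 1/12 s, in which the tool goes at most 41.7 mm and 7.16 degrees, less where a joint would pass 70% of its speed; a pose out of reach is approached as far as the arm can. A call with a gripper value outside its range is refused whole. The fingers move at their own pace and stop on an object; "force" is the grip in N (left out, the last holds). Time passes only in rows, so rows that repeat a pose let the fingers close, or fill a call up. It gives the time, the measured TCP pose, the force, the opening and the grip force at its end, in the units of the state.
- arm.get_state(): the state, without advancing time (a new reading comes with each control period).
- arm.grab_frame(name): name is "side" or "top"; returns a dict with "frame" (400x640x3 uint8, red, green, blue), "z_map" (400x640 float32, m along the optical axis (not along the pixel's ray), 0 where there is no reading), "fx", "fy", "cx", "cy" (pixels), "distortion" ([k1, k2, p1, p2, k3] as OpenCV has them; the pictures are not rectified), "view" (4x4, takes a point from world to camera coordinates). Camera axes: x right, y down, z forward; pixel columns grow to the right and rows downward; lengths in m; the calibration is good to about 2 mm. A picture is of the moment at which its call begins.
- arm.job_done(): hands the job in; it is judged then, once.
The state is a dict: "t": time; "q": joint angles; "qd": joint speeds; "joint_efforts": joint torques, N m; "eef_pos": TCP position; "ee_rot": TCP orientation; "force": force on the tool from outside, world axes, zero at the start; "moment": the same for the moment, N m; "width": finger opening in m; "gripper_force": force on a finger pad.
Only numpy, scipy, OpenCV 4.12 (cv2) and the standard library are available. Lean on these libraries where they do the work, as an engineer would, in place of code of your own. Each camera call takes 0.05 s, during which the arm holds its last target. There are 200 camera calls.

## Working session

There is one attempt and no reset: what is moved stays moved. The work goes in short steps, Python scripts to look and compute and a tool call to move; the robot and the scene stay as the last step left them, time stands still between calls to the robot, and variables do not carry over. Pictures are saved under pics/ and viewed, at most 10 in all, crops included, and the job is handed in when it is done.

Besides the shell and the picture viewer there is one more tool, called after "Emit:" as name(argument=value, ...) on one line, values as JSON. jog_arm: Moves the arm, as the interface text tells. Its arguments: {"type":"object","properties":{"targets":{"type":"array","items":{"type":"object","properties":{"dx":{"type":"number"},"dy":{"type":"number"},"dz":{"type":"number"},"rx":{"type":"number"},"ry":{"type":"number"},"rz":{"type":"number"},"gripper":{"type":"number"}}}},"force":{"type":"number"}},"required":["targets"]}

```bash
mkdir -p pics; cat > h.py <<'E'
import numpy as np, cv2
from station import arm
def grab(n):
    f=arm.grab_frame(n); np.savez(f'{n}.npz',**{k:np.array(v) for k,v in f.items()})
    return f
def load(n): return dict(np.load(f'{n}.npz'))
def pts(f):
    h,w=f['z_map'].shape
    K=np.array([[f['fx'],0,f['cx']],[0,f['fy'],f['cy']],[0,0,1]],float)
    u,v=np.meshgrid(np.arange(w),np.arange(h))
    p=cv2.undistortPoints(np.stack([u,v],-1).reshape(-1,1,2).astype(np.float64),K,np.array(f['distortion'],float)).reshape(h,w,2)
    z=f['z_map'][...,None]; P=np.concatenate([p*z,z],-1)
    T=np.linalg.inv(f['view']); W=P@T[:3,:3].T+T[:3,3]; W[f['z_map']==0]=np.nan
    d=np.concatenate([p,np.ones((h,w,1))],-1)@T[:3,:3].T
    return W,T[:3,3],d
def onplane(c,d,z): return c+d*((z-c[2])/d[...,2:3])
E
python3 - <<'E'
from h import *
for n in('top','side'):
    f=grab(n); cv2.imwrite(f'pics/{n}0.png',f['frame'][...,::-1]); print(n,np.linalg.inv(f['view'])[:3].round(2).tolist(),f['fx'])
s=arm.get_state(); print(s)
E
```

```text
top [[0.03, -0.99, 0.12, 0.4], [-1.0, -0.03, -0.01, -0.02], [0.01, -0.12, -0.99, 1.14]] 408.19237608510497
side [[0.92, -0.22, 0.33, 0.12], [-0.4, -0.49, 0.77, -0.91], [-0.01, -0.84, -0.54, 0.73]] 478.94706312931123
{'t': 0.1, 'q': array([ 1.57406506e+00,  3.59320050e-01,  1.11729983e-02, -3.08795031e-04,
       -1.22412080e+00, -2.88117092e-01]), 'qd': array([-1.40461253e-03, -1.92841912e-03,  3.88102361e-03,  1.05707917e-03,
       -1.14797516e-03,  2.82271043e-05]), 'joint_efforts': array([-1.24050868e-03, -5.84165311e+01,  2.93754995e+01,  7.01566815e+00,
        1.02622923e-02, -4.58205147e-05]), 'eef_pos': array([0.18958139, 0.64741132, 0.24772302]), 'ee_rot': array([ 3.14009929e+00, -1.39830676e-04, -2.84953391e-01]), 'force': array([ 1.15925626, -0.10202668,  0.42263341]), 'moment': array([-0.01740595,  0.02046013,  0.0355504 ]), 'gripper_force': 0.0, 'width': 0.08767503379700504}
```

View pics/top0.png

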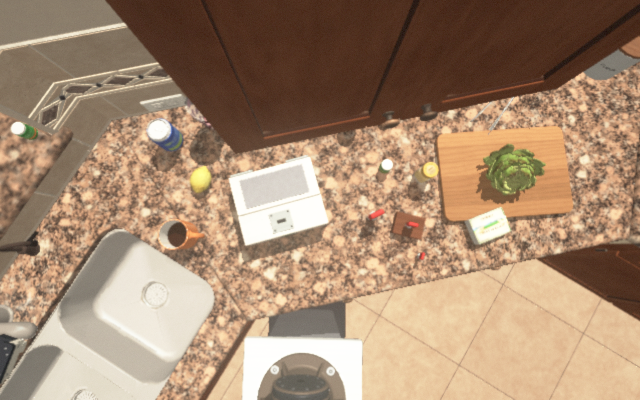

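View pics/side0.png

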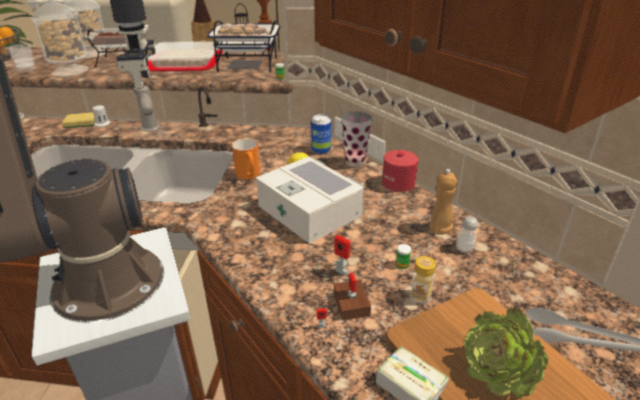

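Top view: the white box is around (280,200) with its lock plate at about (281,221). The stand is at (408,225) with a key bow at about (412,225). Look-alike keys are at (377,214) and (421,256). The side view shows the same keys at (352,285), (342,245) and (322,315). Next I measure the stand and lock.

```bash
python3 - <<'E'
from h import *
ims=[]
for n,(u0,v0,u1,v1) in dict(top=(360,195,440,270),side=(305,225,385,325)).items():
    f=load(n); W,c,d=pts(f); hsv=cv2.cvtColor(f['frame'],cv2.COLOR_RGB2HSV)
    m=(((hsv[...,0]<6)|(hsv[...,0]>172))&(hsv[...,1]>190)&(hsv[...,2]>110)).astype(np.uint8)
    M=np.zeros_like(m);M[v0:v1,u0:u1]=m[v0:v1,u0:u1]
    k,l,st,ce=cv2.connectedComponentsWithStats(M)
    for i in range(1,k):
        if st[i,4]<6: continue
        p=W[l==i]; print(n,st[i],ce[i].round(1),'med',np.nanmedian(p,0).round(4),'min',np.nanmin(p,0).round(3),'max',np.nanmax(p,0).round(3))
f=load('top');W,c,d=pts(f)
# heights
def sel(m,name):
    m=cv2.morphologyEx(m.astype(np.uint8),cv2.MORPH_OPEN,np.ones((3,3)))
    k,l,st,ce=cv2.connectedComponentsWithStats(m)
    for i in range(1,k):
        if st[i,4]<60: continue
        P=W[l==i]; r=cv2.minAreaRect((P[:,:2]*1000).astype(np.float32)); print(name,st[i],np.median(P[:,2]).round(4),r,cv2.boxPoints(r).round(0).tolist())
z=W[...,2]; R=np.zeros(z.shape,bool);R[130:270,210:440]=1
sel(R&(z>.075)&(z<.105),'box'); sel(R&(z>.018)&(z<.036),'stand')
a=f['frame'][150:250,225:335,::-1]; b=f['frame'][195:270,360:440,::-1]
A=cv2.resize(a,None,fx=4,fy=4,interpolation=2);B=cv2.resize(b,None,fx=4,fy=4,interpolation=2)
o=np.zeros((400,770,3),np.uint8);o[:,:440]=A;o[:300,440:760]=B;cv2.imwrite('pics/crop.png',o)
s=load('side');cv2.imwrite('pics/crop2.png',cv2.resize(s['frame'][150:330,250:380,::-1],None,fx=3.3,fy=3.3,interpolation=2))
E
```

```text
side [335 235  15  23 215] [342.4 246.1] med [ 0.4867 -0.1933  0.0826] min [ 0.475 -0.203  0.053] max [ 0.501 -0.17   0.098]
side [350 273   6  18  78] [352.3 282.1] med [ 0.4615 -0.2912  0.0699] min [ 0.456 -0.296  0.049] max [ 0.468 -0.273  0.08 ]
side [317 308   9  10  58] [321.3 312.5] med [ 0.3824 -0.3158  0.0441] min [ 0.375 -0.32   0.029] max [ 0.39  -0.311  0.051]
box [ 230  155   98   90 5816] 0.0912 ((521.867919921875, 74.0818099975586), (187.395263671875, 220.0221710205078), 16.957271575927734) [[400.0, 152.0], [464.0, -58.0], [644.0, -4.0], [579.0, 207.0]]
box [421 162  18  16 225] 0.0963 ((608.65966796875, -322.14703369140625), (40.6826286315918, 39.55061340332031), 87.41854095458984) [[588.0, -342.0], [627.0, -343.0], [629.0, -303.0], [590.0, -301.0]]
box [370 209  14  10  83] 0.0971 ((490.2840881347656, -183.95465087890625), (13.845189094543457, 36.66516876220703), 27.991436004638672) [[476.0, -171.0], [493.0, -203.0], [505.0, -197.0], [488.0, -165.0]]
stand [393 211  33  28 605] 0.0282 ((466.3738098144531, -282.34393310546875), (80.07281494140625, 60.37137985229492), 77.21414947509766) [[428.0, -315.0], [487.0, -328.0], [505.0, -250.0], [446.0, -237.0]]
```

View pics/crop.png

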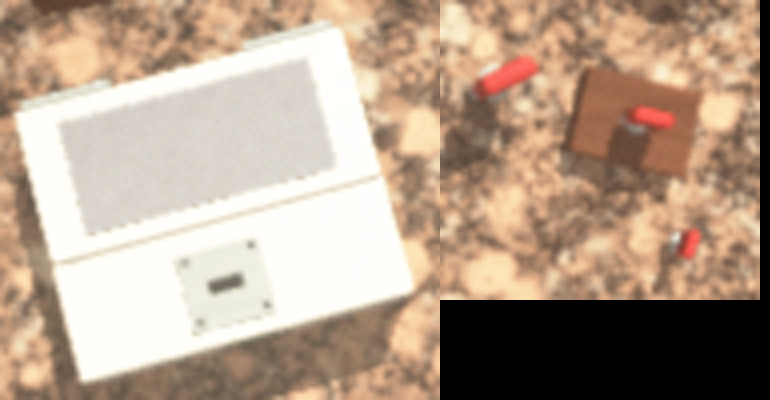

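View pics/crop2.png

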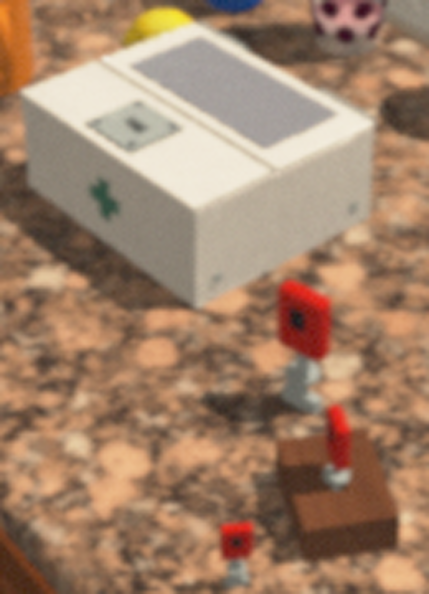

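The upright key in the stand (right crop, about (650,118)) lies along the stand's long side. The slot appears as a dark bar at about (226,283) in the left crop, off the box's middle line to the left. I'll measure both more precisely.

```bash
python3 - <<'E'
from h import *
def rc(f,pt,z):
    W,c,d=pts(f); u=cv2.remap(d.astype(np.float32),np.float32([[pt[0]]]),np.float32([[pt[1]]]),1)[0,0]
    return (c+u*((z-c[2])/u[2]))*1000
front=np.array([432,47.]);yaw=.296
for n,roi in dict(top=(265,207,297,236),side=(276,178,306,197)).items():
    f=load(n);g=cv2.cvtColor(f['frame'],cv2.COLOR_RGB2GRAY).astype(float)
    u0,v0,u1,v1=roi; s=g[v0:v1,u0:u1]
    if n=='top': print(s[8:20,6:28].astype(int))
    # slot: the dark pixels near middle
    cu,cv=(281,220) if n=='top' else (291,187)
    w=np.zeros_like(g); h=(4,7) if n=='top' else (3,5)
    bg=np.median(s[s<215]) ; sl=np.s_[cv-h[0]:cv+h[0]+1,cu-h[1]:cu+h[1]+1]
    w[sl]=np.clip(bg-12-g[sl],0,None); v,u=np.mgrid[:400,:640]
    p=((u*w).sum()/w.sum(),(v*w).sum()/w.sum()); P=rc(f,p,.093); print(n,'slot',bg,p,P.round(1))
    m=np.zeros(g.shape,np.uint8); m[v0:v1,u0:u1]=(s<222)
    k,l,st,ce=cv2.connectedComponentsWithStats(m); i=1+st[1:,4].argmax(); 
    r=cv2.minAreaRect(np.argwhere(l==i)[:,::-1].astype(np.float32)); print(' plate',st[i],r,rc(f,r[0],.093).round(1))
f=load('top');W,c,d=pts(f);F=f['frame'].astype(int)
m=((F[...,0]-np.maximum(F[...,1],F[...,2]))>70).astype(np.uint8); m[:216]=0;m[236:]=0;m[:,:390]=0;m[:,430:]=0
k,l,st,ce=cv2.connectedComponentsWithStats(m)
for i in range(1,k):
    if st[i,4]>8:
        P=onplane(c,d,.078)[l==i][:,:2]*1000; print('bow',st[i],ce[i],rc(f,ce[i],.076),cv2.minAreaRect(P.astype(np.float32)),np.nanmedian(W[l==i],0))
f=load('side');print('side bow',rc(f,(352.3,282.1),.061))
E
```

```text
[[187 218 234 237 237 236 236 238 238 236 237 238 238 239 239 238 239 238
  238 244 252 254]
 [202 224 236 238 237 237 238 237 238 238 237 237 237 238 238 237 237 236
  239 242 250 254]
 [228 232 236 237 237 238 237 237 237 236 235 233 231 227 226 237 238 238
  238 240 248 253]
 [237 234 237 236 237 237 235 236 234 230 221 205 179 174 196 231 239 239
  239 241 245 252]
 [237 238 238 237 235 232 226 213 192 174 160 143 124 126 166 226 238 238
  239 239 241 250]
 [234 236 236 236 234 221 173 150 133 124 113 110 110 115 151 211 238 239
  241 240 241 248]
 [237 236 237 237 236 217 144 113 112 108 114 118 125 142 181 220 239 240
  240 239 239 244]
 [238 238 238 238 237 225 167 122 124 140 164 182 213 218 226 234 239 239
  238 238 238 244]
 [235 237 239 238 238 234 211 178 195 218 225 229 235 236 237 237 237 239
  238 238 238 239]
 [233 237 239 240 239 239 235 228 232 236 236 237 237 237 238 237 237 236
  235 233 233 234]
 [235 238 240 239 237 237 236 235 235 236 236 237 236 235 235 235 235 235
  235 222 193 214]
 [248 237 238 236 235 235 235 236 236 236 236 235 235 235 236 235 236 237
  236 222 172 190]]
top slot 151.0 (np.float64(281.01801801801804), np.float64(220.54054054054055)) [464.1  62.9  93. ]
 plate [276 218  11   6  47] ((280.9706115722656, 220.3823699951172), (4.6081767082214355, 9.943960189819336), 75.96376037597656) [464.5  63.1  93. ]
side slot 185.0 (np.float64(290.7796817625459), np.float64(187.58384332925337)) [462.8  59.1  93. ]
 plate [276 180  30  17 334] ((289.05029296875, 188.5207061767578), (15.000001907348633, 29.84615707397461), 67.38013458251953) [457.3  56.6  93. ]
bow [407 221  12   7  56] [412.89285714 223.875     ] [ 465.81275672 -281.26667803   76.        ] ((465.55780029296875, -279.96856689453125), (29.593727111816406, 13.403037071228027), 80.21460723876953) [ 0.46568365 -0.2824263   0.07589688]
side bow [ 465.09183087 -282.12910481   61.        ]
```

Emit:
jog_arm(targets=[{"rz":0.12,"gripper":0.5},{"rz":0.24,"gripper":0.5},{"rz":0.36,"gripper":0.5},{"rz":0.48,"gripper":0.5},{"rz":0.6,"gripper":0.5},{"rz":0.72,"gripper":0.5},{"rz":0.84,"gripper":0.5},{"rz":0.96,"gripper":0.5}], force=10)

```text
invalid input at $.targets[0]: expected keys dx, dy, dz, rx, ry, rz, gripper
```

Emit:
jog_arm(targets=[{"dx":25,"dy":32,"dz":0,"rx":0,"ry":0,"rz":0.1,"gripper":0.5},{"dx":50,"dy":64,"dz":0,"rx":0,"ry":0,"rz":0.2,"gripper":0.5},{"dx":75,"dy":96,"dz":0,"rx":0,"ry":0,"rz":0.3,"gripper":0.5},{"dx":100,"dy":128,"dz":0,"rx":0,"ry":0,"rz":0.4,"gripper":0.5},{"dx":125,"dy":160,"dz":0,"rx":0,"ry":0,"rz":0.5,"gripper":0.5},{"dx":150,"dy":192,"dz":0,"rx":0,"ry":0,"rz":0.6,"gripper":0.5},{"dx":175,"dy":224,"dz":0,"rx":0,"ry":0,"rz":0.7,"gripper":0.5},{"dx":200,"dy":256,"dz":0,"rx":0,"ry":0,"rz":0.8,"gripper":0.5}], force=10)

```text
t: 0.77
eef_pos: [0.3098, 0.3438, 0.2484]
ee_rot: [3.141, -0.0, -1.089]
force: [1.9, 0.2, 0.3]
width: 0.045
gripper_force: 0.0
```

```bash
cat >> h.py <<'E'
def go(x,y,z,yaw,quiet=0):
    """shift/turn in mm, rad from measured pose to world target (tool down)"""
    from scipy.spatial.transform import Rotation as R
    s=arm.get_state(); Rc=R.from_euler('xyz',s['ee_rot']); Rt=R.from_euler('xyz',[np.pi,0,yaw])
    print('t',round(s['t'],2),'pos',(s['eef_pos']*1000).round(1),'rpy',s['ee_rot'].round(3),'F',s['force'].round(1),'M',s['moment'].round(2),'w',round(s['width']*1000,1),'q',s['q'].round(2))
    print('d',(Rc.inv().apply(np.array([x,y,z])-s['eef_pos']*1000)).round(1),'r',(Rc.inv()*Rt).as_rotvec().round(3))
E
python3 -c "
from h import *
go(430,50,249,-1.5);go(466,-282,150,-1.794)"
```

```text
t 0.77 pos [309.8 343.8 248.4] rpy [ 3.141 -0.    -1.089] F [1.9 0.2 0.3] M [ 0.09 -0.17 -0.05] w 45.0 q [ 1.26  0.   -0.43 -0.   -1.13 -0.78]
d [316.   29.5  -0.6] r [ 0.    -0.     0.411]
t 0.77 pos [309.8 343.8 248.4] rpy [ 3.141 -0.    -1.089] F [1.9 0.2 0.3] M [ 0.09 -0.17 -0.05] w 45.0 q [ 1.26  0.   -0.43 -0.   -1.13 -0.78]
d [627.  151.3  98.4] r [ 0.    -0.     0.705]
```

Emit:
jog_arm(targets=[{"dx":39,"dy":4,"dz":0,"rx":0,"ry":0,"rz":0.09,"gripper":0.5},{"dx":78,"dy":8,"dz":0,"rx":0,"ry":0,"rz":0.18,"gripper":0.5},{"dx":117,"dy":12,"dz":0,"rx":0,"ry":0,"rz":0.27,"gripper":0.5},{"dx":156,"dy":16,"dz":0,"rx":0,"ry":0,"rz":0.36,"gripper":0.5},{"dx":195,"dy":20,"dz":0,"rx":0,"ry":0,"rz":0.45,"gripper":0.5},{"dx":234,"dy":24,"dz":0,"rx":0,"ry":0,"rz":0.54,"gripper":0.5},{"dx":273,"dy":28,"dz":0,"rx":0,"ry":0,"rz":0.63,"gripper":0.5},{"dx":312,"dy":30,"dz":0,"rx":0,"ry":0,"rz":0.7,"gripper":0.5}])

```text
t: 1.43
eef_pos: [0.4287, 0.054, 0.2488]
ee_rot: [-3.141, 0.001, -1.789]
force: [0.0, 1.4, -0.1]
width: 0.0439
gripper_force: 0.0
```

```bash
python3 -c "
from h import *
go(466,-282,120,-1.794)"
```

```text
t 1.43 pos [428.7  54.  248.8] rpy [-3.141e+00  1.000e-03 -1.789e+00] F [ 0.   1.4 -0.1] M [ 0.2  -0.19  0.05] w 43.9 q [ 0.58 -0.06 -0.49 -0.   -1.14 -0.8 ]
d [ 320.  -109.1  128.6] r [-0.     0.001  0.005]
```

Emit:
jog_arm(targets=[{"dx":38,"dy":-13,"dz":0,"rx":0,"ry":0,"rz":0,"gripper":0.5},{"dx":77,"dy":-26,"dz":0,"rx":0,"ry":0,"rz":0,"gripper":0.5},{"dx":116,"dy":-39,"dz":0,"rx":0,"ry":0,"rz":0,"gripper":0.5},{"dx":155,"dy":-53,"dz":0,"rx":0,"ry":0,"rz":0,"gripper":0.5},{"dx":194,"dy":-66,"dz":0,"rx":0,"ry":0,"rz":0,"gripper":0.5},{"dx":233,"dy":-79,"dz":0,"rx":0,"ry":0,"rz":0,"gripper":0.5},{"dx":272,"dy":-92,"dz":20,"rx":0,"ry":0,"rz":0,"gripper":0.5},{"dx":310,"dy":-105,"dz":40,"rx":0,"ry":0,"rz":0,"gripper":0.5}])

```text
t: 2.1
eef_pos: [0.4652, -0.2651, 0.2122]
ee_rot: [-3.139, 0.0, -1.785]
force: [0.9, 1.9, -0.3]
width: 0.044
gripper_force: 0.0
```

```bash
python3 -c "
from h import *
go(466,-282,64,-1.794)"
```

```text
t 2.1 pos [ 465.2 -265.1  212.2] rpy [-3.139  0.    -1.785] F [ 0.9  1.9 -0.3] M [ 0.24 -0.16  0.06] w 44.0 q [-0.15  0.16 -0.35  0.   -1.06 -0.06]
d [ 16.4  -4.  148.2] r [-0.003  0.     0.009]
```

Emit:
jog_arm(targets=[{"dx":8,"dy":-3,"dz":20,"rx":0,"ry":0,"rz":0,"gripper":0.5},{"dx":11,"dy":-4,"dz":45,"rx":0,"ry":0,"rz":0,"gripper":0.5},{"dx":11,"dy":-4,"dz":70,"rx":0,"ry":0,"rz":0,"gripper":0.5},{"dx":11,"dy":-4,"dz":90,"rx":0,"ry":0,"rz":0,"gripper":0.5},{"dx":11,"dy":-4,"dz":95,"rx":0,"ry":0,"rz":0,"gripper":0.5},{"dx":11,"dy":-4,"dz":95,"rx":0,"ry":0,"rz":0,"gripper":0.5},{"dx":11,"dy":-4,"dz":95,"rx":0,"ry":0,"rz":0,"gripper":0.5},{"dx":11,"dy":-4,"dz":95,"rx":0,"ry":0,"rz":0,"gripper":0.5}])

```text
t: 2.77
eef_pos: [0.4675, -0.2745, 0.1182]
ee_rot: [-3.139, -0.0, -1.784]
force: [0.0, 0.3, 0.3]
width: 0.0438
gripper_force: 0.0
```

```bash
python3 -c "
from h import *
go(466,-282,64,-1.794)
f=grab('side');cv2.imwrite('pics/a.png',cv2.resize(f['frame'][190:340,280:430,::-1],None,fx=4,fy=4))"
```

```text
t 2.77 pos [ 467.5 -274.5  118.2] rpy [-3.139 -0.    -1.784] F [0.  0.3 0.3] M [ 0.04 -0.05  0.01] w 43.8 q [-0.17  0.26 -0.45  0.   -0.85 -0.04]
d [ 7.7 -0.  54.2] r [-0.002 -0.     0.01 ]
```

View pics/a.png

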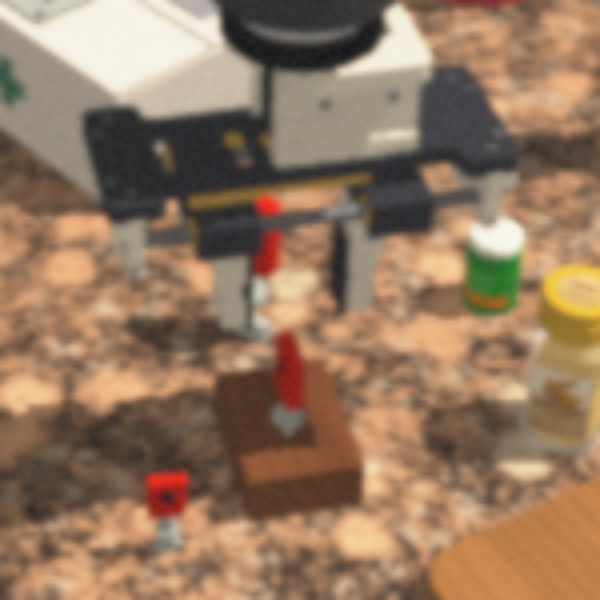

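The jaws sit above the upright key (bow at about (290,365)), aligned with it and clear of the jar, the tin and the small key. I'll descend.

Emit:
jog_arm(targets=[{"dx":4,"dy":0,"dz":10,"rx":0,"ry":0,"rz":0.01,"gripper":0.5},{"dx":8,"dy":0,"dz":20,"rx":0,"ry":0,"rz":0.01,"gripper":0.5},{"dx":8,"dy":0,"dz":32,"rx":0,"ry":0,"rz":0.01,"gripper":0.5},{"dx":8,"dy":0,"dz":44,"rx":0,"ry":0,"rz":0.01,"gripper":0.5},{"dx":8,"dy":0,"dz":52,"rx":0,"ry":0,"rz":0.01,"gripper":0.5},{"dx":8,"dy":0,"dz":54,"rx":0,"ry":0,"rz":0.01,"gripper":0.5},{"dx":8,"dy":0,"dz":54,"rx":0,"ry":0,"rz":0.01,"gripper":0.5},{"dx":8,"dy":0,"dz":54,"rx":0,"ry":0,"rz":0.01,"gripper":0.5}])

```text
t: 3.48
eef_pos: [0.4649, -0.2823, 0.0629]
ee_rot: [-3.142, -0.0, -1.795]
force: [0.1, 0.5, 0.1]
width: 0.0438
gripper_force: 0.0
```

Emit:
jog_arm(targets=[{"dx":0,"dy":0,"dz":0,"rx":0,"ry":0,"rz":0,"gripper":0.75},{"dx":0,"dy":0,"dz":0,"rx":0,"ry":0,"rz":0,"gripper":0.8},{"dx":0,"dy":0,"dz":0,"rx":0,"ry":0,"rz":0,"gripper":0.85},{"dx":0,"dy":0,"dz":0,"rx":0,"ry":0,"rz":0,"gripper":0.9},{"dx":0,"dy":0,"dz":0,"rx":0,"ry":0,"rz":0,"gripper":0.95},{"dx":0,"dy":0,"dz":0,"rx":0,"ry":0,"rz":0,"gripper":1},{"dx":0,"dy":0,"dz":0,"rx":0,"ry":0,"rz":0,"gripper":1},{"dx":0,"dy":0,"dz":0,"rx":0,"ry":0,"rz":0,"gripper":1}], force=10)

```text
t: 4.15
eef_pos: [0.4648, -0.2822, 0.0629]
ee_rot: [-3.142, -0.0, -1.795]
force: [-0.1, 0.4, 1.5]
width: 0.01
gripper_force: 10.0
```

```bash
python3 -c "
from h import *
go(466,-282,64,-1.794)"
```

```text
t 4.15 pos [ 464.8 -282.2   62.9] rpy [-3.142 -0.    -1.795] F [-0.1  0.4  1.5] M [0.27 0.12 0.02] w 10.0 q [-0.19  0.34 -0.5   0.   -0.73 -0.04]
d [-0.4 -1.1 -1.1] r [-0.    -0.    -0.001]
```

Emit:
jog_arm(targets=[{"dx":0,"dy":0,"dz":0,"rx":0,"ry":0,"rz":0,"gripper":1},{"dx":0,"dy":0,"dz":0,"rx":0,"ry":0,"rz":0,"gripper":1},{"dx":0,"dy":0,"dz":-8,"rx":0,"ry":0,"rz":0,"gripper":1},{"dx":0,"dy":0,"dz":-20,"rx":0,"ry":0,"rz":0,"gripper":1},{"dx":0,"dy":0,"dz":-40,"rx":0,"ry":0,"rz":0,"gripper":1},{"dx":0,"dy":0,"dz":-70,"rx":0,"ry":0,"rz":0,"gripper":1},{"dx":0,"dy":0,"dz":-100,"rx":0,"ry":0,"rz":0,"gripper":1},{"dx":0,"dy":0,"dz":-130,"rx":0,"ry":0,"rz":0,"gripper":1}], force=40)

```text
t: 4.82
eef_pos: [0.4643, -0.2821, 0.1945]
ee_rot: [3.141, -0.0, -1.795]
force: [0.7, -0.2, -0.5]
width: 0.0101
gripper_force: 40.0
```

```bash
python3 -c "
from h import *
go(464,62,190,-1.275)
f=grab('side');W,c,d=pts(f);cv2.imwrite('pics/b.png',cv2.resize(f['frame'][170:320,280:430,::-1],None,fx=3,fy=3))"
```

```text
t 4.82 pos [ 464.3 -282.1  194.5] rpy [ 3.141 -0.    -1.795] F [ 0.7 -0.2 -0.5] M [ 0.07 -0.25 -0.01] w 10.1 q [-0.19  0.19 -0.36  0.   -1.03 -0.04]
d [-335.4   76.8    4.5] r [ 0.    0.   -0.52]
```

View pics/b.png

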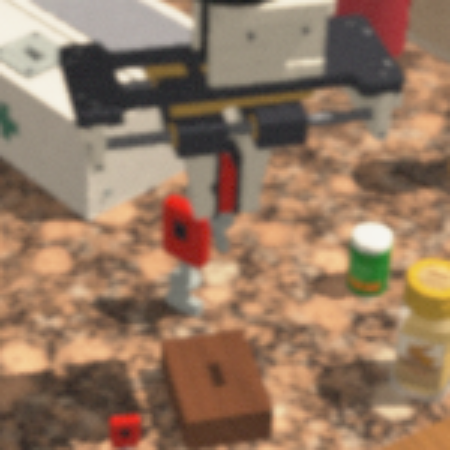

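The key is held upright and clear of the stand (empty slot at (215,375)). I'll swing it to above the lock.

Emit:
jog_arm(targets=[{"dx":-35,"dy":8,"dz":0,"rx":0,"ry":0,"rz":-0.06,"gripper":1},{"dx":-74,"dy":17,"dz":0,"rx":0,"ry":0,"rz":-0.12,"gripper":1},{"dx":-113,"dy":26,"dz":0,"rx":0,"ry":0,"rz":-0.18,"gripper":1},{"dx":-152,"dy":35,"dz":0,"rx":0,"ry":0,"rz":-0.24,"gripper":1},{"dx":-191,"dy":44,"dz":0,"rx":0,"ry":0,"rz":-0.3,"gripper":1},{"dx":-230,"dy":53,"dz":0,"rx":0,"ry":0,"rz":-0.36,"gripper":1},{"dx":-269,"dy":62,"dz":0,"rx":0,"ry":0,"rz":-0.44,"gripper":1},{"dx":-305,"dy":70,"dz":0,"rx":0,"ry":0,"rz":-0.52,"gripper":1}])

```text
t: 5.53
eef_pos: [0.4638, 0.0328, 0.1934]
ee_rot: [-3.141, 0.0, -1.271]
force: [1.9, -0.1, -0.4]
width: 0.0095
gripper_force: 40.0
```

Emit:
jog_arm(targets=[{"dx":0,"dy":0,"dz":0,"rx":0,"ry":0,"rz":0,"gripper":1},{"dx":0,"dy":0,"dz":0,"rx":0,"ry":0,"rz":0,"gripper":1},{"dx":0,"dy":0,"dz":0,"rx":0,"ry":0,"rz":0,"gripper":1},{"dx":0,"dy":0,"dz":0,"rx":0,"ry":0,"rz":0,"gripper":1},{"dx":0,"dy":0,"dz":0,"rx":0,"ry":0,"rz":0,"gripper":1},{"dx":0,"dy":0,"dz":0,"rx":0,"ry":0,"rz":0,"gripper":1},{"dx":0,"dy":0,"dz":0,"rx":0,"ry":0,"rz":0,"gripper":1},{"dx":0,"dy":0,"dz":0,"rx":0,"ry":0,"rz":0,"gripper":1}])

```text
t: 6.2
eef_pos: [0.4643, 0.0301, 0.1928]
ee_rot: [3.142, -0.0, -1.276]
force: [-0.0, -0.3, -0.5]
width: 0.0101
gripper_force: 40.0
```

```bash
python3 -c "
from h import *
go(463,62,160,-1.275)"
```

```text
t 6.2 pos [464.3  30.1 192.8] rpy [ 3.142 -0.    -1.276] F [-0.  -0.3 -0.5] M [-0.01  0.04  0.04] w 10.1 q [ 0.49  0.06 -0.51 -0.   -1.   -0.19]
d [-30.9  -8.   32.8] r [ 0.    -0.    -0.001]
```

Emit:
jog_arm(targets=[{"dx":-10,"dy":-3,"dz":0,"rx":0,"ry":0,"rz":0,"gripper":1},{"dx":-20,"dy":-6,"dz":5,"rx":0,"ry":0,"rz":0,"gripper":1},{"dx":-31,"dy":-8,"dz":15,"rx":0,"ry":0,"rz":0,"gripper":1},{"dx":-31,"dy":-8,"dz":25,"rx":0,"ry":0,"rz":0,"gripper":1},{"dx":-31,"dy":-8,"dz":35,"rx":0,"ry":0,"rz":0,"gripper":1},{"dx":-31,"dy":-8,"dz":40,"rx":0,"ry":0,"rz":0,"gripper":1},{"dx":-31,"dy":-8,"dz":40,"rx":0,"ry":0,"rz":0,"gripper":1},{"dx":-31,"dy":-8,"dz":40,"rx":0,"ry":0,"rz":0,"gripper":1}])

```text
t: 6.87
eef_pos: [0.4627, 0.0631, 0.1524]
ee_rot: [3.141, -0.0, -1.274]
force: [0.3, 0.1, -0.6]
width: 0.0094
gripper_force: 40.0
```

```bash
python3 -c "
from h import *
go(463.3,62,144,-1.275)
f=grab('side');cv2.imwrite('pics/c.png',cv2.resize(f['frame'][130:250,230:380,::-1],None,fx=4,fy=4,interpolation=2))"
```

```text
t 6.87 pos [462.7  63.1 152.4] rpy [ 3.141 -0.    -1.274] F [ 0.3  0.1 -0.6] M [ 0.06 -0.06 -0.01] w 9.4 q [ 0.56  0.11 -0.57  0.   -0.9  -0.26]
d [ 1.2 -0.2  8.4] r [ 0.001 -0.     0.001]
```

View pics/c.png

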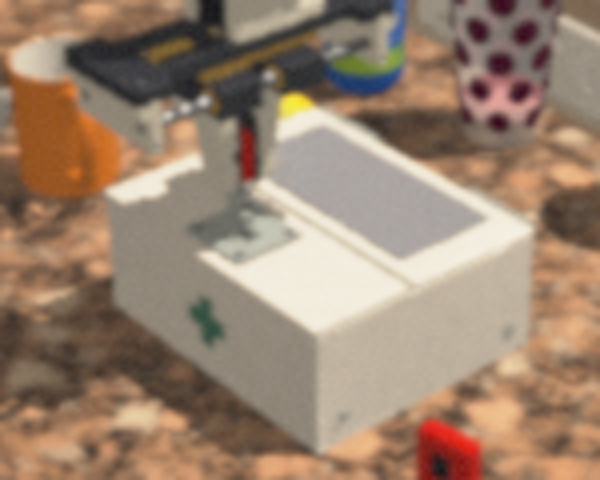

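The key hangs just above the plate at about (245,215), over the slot. I'll feel downwards.

Emit:
jog_arm(targets=[{"dx":1,"dy":0,"dz":3,"rx":0,"ry":0,"rz":0,"gripper":1},{"dx":1,"dy":0,"dz":5,"rx":0,"ry":0,"rz":0,"gripper":1},{"dx":1,"dy":0,"dz":6,"rx":0,"ry":0,"rz":0,"gripper":1},{"dx":1,"dy":0,"dz":7,"rx":0,"ry":0,"rz":0,"gripper":1},{"dx":1,"dy":0,"dz":8,"rx":0,"ry":0,"rz":0,"gripper":1},{"dx":1,"dy":0,"dz":9,"rx":0,"ry":0,"rz":0,"gripper":1},{"dx":1,"dy":0,"dz":9,"rx":0,"ry":0,"rz":0,"gripper":1},{"dx":1,"dy":0,"dz":9,"rx":0,"ry":0,"rz":0,"gripper":1}])

```text
t: 7.58
eef_pos: [0.4632, 0.0618, 0.1438]
ee_rot: [3.142, -0.0, -1.275]
force: [0.9, -0.4, 0.3]
width: 0.01
gripper_force: 40.0
```

```bash
python3 -c "
from h import *
go(463.3,62,144,-1.275)"
```

```text
t 7.58 pos [463.2  61.8 143.8] rpy [ 3.142 -0.    -1.275] F [ 0.9 -0.4  0.3] M [ 0.09 -0.   -0.03] w 10.0 q [ 0.56  0.12 -0.58  0.   -0.88 -0.26]
d [-0.2 -0.1 -0.2] r [ 0. -0.  0.]
```

Emit:
jog_arm(targets=[{"dx":0,"dy":0,"dz":0.4,"rx":0,"ry":0,"rz":0,"gripper":1},{"dx":0,"dy":0,"dz":0.8,"rx":0,"ry":0,"rz":0,"gripper":1},{"dx":0,"dy":0,"dz":1.2,"rx":0,"ry":0,"rz":0,"gripper":1},{"dx":0,"dy":0,"dz":1.6,"rx":0,"ry":0,"rz":0,"gripper":1},{"dx":0,"dy":0,"dz":2,"rx":0,"ry":0,"rz":0,"gripper":1},{"dx":0,"dy":0,"dz":2,"rx":0,"ry":0,"rz":0,"gripper":1},{"dx":0,"dy":0,"dz":2,"rx":0,"ry":0,"rz":0,"gripper":1},{"dx":0,"dy":0,"dz":2,"rx":0,"ry":0,"rz":0,"gripper":1}])

```text
t: 8.25
eef_pos: [0.4632, 0.0618, 0.1418]
ee_rot: [-3.142, -0.0, -1.275]
force: [0.4, 0.6, -0.8]
width: 0.0097
gripper_force: 40.0
```

```bash
python3 -c "
from h import *
go(463.3,62,142,-1.275)"
```

```text
t 8.25 pos [463.2  61.8 141.8] rpy [-3.142 -0.    -1.275] F [ 0.4  0.6 -0.8] M [ 0.1  -0.02  0.04] w 9.7 q [ 0.56  0.12 -0.58  0.   -0.87 -0.26]
d [-0.2 -0.2 -0.2] r [-0. -0.  0.]
```

No vertical force 3 mm below the plate, so the tip is in the slot. I'll keep going gently.

Emit:
jog_arm(targets=[{"dx":0,"dy":0,"dz":0.6,"rx":0,"ry":0,"rz":0,"gripper":1},{"dx":0,"dy":0,"dz":1.2,"rx":0,"ry":0,"rz":0,"gripper":1},{"dx":0,"dy":0,"dz":1.8,"rx":0,"ry":0,"rz":0,"gripper":1},{"dx":0,"dy":0,"dz":2.4,"rx":0,"ry":0,"rz":0,"gripper":1},{"dx":0,"dy":0,"dz":3,"rx":0,"ry":0,"rz":0,"gripper":1},{"dx":0,"dy":0,"dz":3.6,"rx":0,"ry":0,"rz":0,"gripper":1},{"dx":0,"dy":0,"dz":4,"rx":0,"ry":0,"rz":0,"gripper":1},{"dx":0,"dy":0,"dz":4,"rx":0,"ry":0,"rz":0,"gripper":1}])

```text
t: 8.92
eef_pos: [0.4631, 0.0618, 0.1377]
ee_rot: [3.141, -0.0, -1.275]
force: [0.8, 0.7, -0.1]
width: 0.0094
gripper_force: 40.0
```

```bash
python3 -c "
from h import *
go(463.3,62,138,-1.275)"
```

```text
t 8.92 pos [463.1  61.8 137.7] rpy [ 3.141 -0.    -1.275] F [ 0.8  0.7 -0.1] M [ 0.13 -0.03 -0.02] w 9.4 q [ 0.56  0.12 -0.59 -0.   -0.86 -0.26]
d [-0.2 -0.2 -0.3] r [ 0. -0.  0.]
```

Emit:
jog_arm(targets=[{"dx":0,"dy":0,"dz":1.2,"rx":0,"ry":0,"rz":0,"gripper":1},{"dx":0,"dy":0,"dz":2.4,"rx":0,"ry":0,"rz":0,"gripper":1},{"dx":0,"dy":0,"dz":3.6,"rx":0,"ry":0,"rz":0,"gripper":1},{"dx":0,"dy":0,"dz":4.8,"rx":0,"ry":0,"rz":0,"gripper":1},{"dx":0,"dy":0,"dz":6,"rx":0,"ry":0,"rz":0,"gripper":1},{"dx":0,"dy":0,"dz":7,"rx":0,"ry":0,"rz":0,"gripper":1},{"dx":0,"dy":0,"dz":8,"rx":0,"ry":0,"rz":0,"gripper":1},{"dx":0,"dy":0,"dz":8,"rx":0,"ry":0,"rz":0,"gripper":1}])

```text
t: 9.58
eef_pos: [0.4631, 0.0617, 0.1296]
ee_rot: [3.141, -0.0, -1.275]
force: [0.7, -0.2, -0.5]
width: 0.01
gripper_force: 40.0
```

```bash
python3 -c "
from h import *
go(463.3,62,127.9,-1.275)"
```

```text
t 9.58 pos [463.1  61.7 129.6] rpy [ 3.141 -0.    -1.275] F [ 0.7 -0.2 -0.5] M [ 0.05 -0.1  -0.03] w 10.0 q [ 0.56  0.13 -0.6  -0.   -0.84 -0.26]
d [-0.2 -0.3  1.7] r [ 0. -0.  0.]
```

Down to the collar: about 1.7 mm left, so I'll aim for light contact at around 1–2 N.

Emit:
jog_arm(targets=[{"dx":0,"dy":0,"dz":0.4,"rx":0,"ry":0,"rz":0,"gripper":1},{"dx":0,"dy":0,"dz":0.8,"rx":0,"ry":0,"rz":0,"gripper":1},{"dx":0,"dy":0,"dz":1.2,"rx":0,"ry":0,"rz":0,"gripper":1},{"dx":0,"dy":0,"dz":1.6,"rx":0,"ry":0,"rz":0,"gripper":1},{"dx":0,"dy":0,"dz":2,"rx":0,"ry":0,"rz":0,"gripper":1},{"dx":0,"dy":0,"dz":2.4,"rx":0,"ry":0,"rz":0,"gripper":1},{"dx":0,"dy":0,"dz":2.4,"rx":0,"ry":0,"rz":0,"gripper":1},{"dx":0,"dy":0,"dz":2.4,"rx":0,"ry":0,"rz":0,"gripper":1}])

```text
t: 10.25
eef_pos: [0.4632, 0.0618, 0.1275]
ee_rot: [-3.141, -0.0, -1.275]
force: [-0.8, -0.4, 2.1]
width: 0.0097
gripper_force: 40.0
```

```bash
python3 -c "
from h import *
go(463.3,62,127.9,-1.275)"
```

```text
t 10.25 pos [463.2  61.8 127.5] rpy [-3.141 -0.    -1.275] F [-0.8 -0.4  2.1] M [0.11 0.31 0.02] w 9.7 q [ 0.56  0.14 -0.6   0.   -0.83 -0.26]
d [-0.2 -0.1 -0.4] r [-0. -0.  0.]
```

Collar contact at about 2.5 N, at the expected home height. Now turn clockwise (tool +rz).

Emit:
jog_arm(targets=[{"dx":0,"dy":0,"dz":-0.3,"rx":0,"ry":0,"rz":0.06,"gripper":1},{"dx":0,"dy":0,"dz":-0.4,"rx":0,"ry":0,"rz":0.12,"gripper":1},{"dx":0,"dy":0,"dz":-0.4,"rx":0,"ry":0,"rz":0.18,"gripper":1},{"dx":0,"dy":0,"dz":-0.4,"rx":0,"ry":0,"rz":0.24,"gripper":1},{"dx":0,"dy":0,"dz":-0.4,"rx":0,"ry":0,"rz":0.3,"gripper":1},{"dx":0,"dy":0,"dz":-0.4,"rx":0,"ry":0,"rz":0.36,"gripper":1},{"dx":0,"dy":0,"dz":-0.4,"rx":0,"ry":0,"rz":0.4,"gripper":1},{"dx":0,"dy":0,"dz":-0.4,"rx":0,"ry":0,"rz":0.4,"gripper":1}])

```text
t: 10.92
eef_pos: [0.4636, 0.062, 0.1279]
ee_rot: [-3.141, 0.0, -1.676]
force: [0.5, 0.5, 0.9]
width: 0.0101
gripper_force: 40.0
```

```bash
python3 -c "
from h import *
go(463.3,62,127.9,-1.275)"
```

```text
t 10.92 pos [463.6  62.  127.9] rpy [-3.141  0.    -1.676] F [0.5 0.5 0.9] M [ 0.16 -0.41  0.06] w 10.1 q [ 0.56  0.14 -0.6   0.   -0.84 -0.66]
d [0.  0.3 0. ] r [-0.001  0.    -0.401]
```

Emit:
jog_arm(targets=[{"dx":0,"dy":0,"dz":0,"rx":0,"ry":0,"rz":0.1,"gripper":1},{"dx":0,"dy":0,"dz":0,"rx":0,"ry":0,"rz":0.2,"gripper":1},{"dx":0,"dy":0,"dz":0,"rx":0,"ry":0,"rz":0.3,"gripper":1},{"dx":0,"dy":0,"dz":0,"rx":0,"ry":0,"rz":0.4,"gripper":1},{"dx":0,"dy":0,"dz":0,"rx":0,"ry":0,"rz":0.5,"gripper":1},{"dx":0,"dy":0,"dz":0,"rx":0,"ry":0,"rz":0.6,"gripper":1},{"dx":0,"dy":0,"dz":0,"rx":0,"ry":0,"rz":0.7,"gripper":1},{"dx":0,"dy":0,"dz":0,"rx":0,"ry":0,"rz":0.75,"gripper":1}])

```text
t: 11.58
eef_pos: [0.4624, 0.0624, 0.1278]
ee_rot: [3.14, -0.0, -2.429]
force: [-6.4, 4.6, 5.6]
width: 0.0095
gripper_force: 40.0
```

```bash
cat > lid.py <<'E'
from h import *
go(463.3,62,127.9,-1.275)
f=grab('top');W,_,_=pts(f); z=W[...,2]; c,s=np.cos(.296),np.sin(.296)
X=(W[...,0]-.518)*c+(W[...,1]-.073)*s; Y=-(W[...,0]-.518)*s+(W[...,1]-.073)*c
for x in(0.01,.03,.05,.07):
    for a,b in((-.1,-.07),(.07,.1)): m=(abs(X-x)<.008)&(Y>a)&(Y<b)&(z<.15)&(z>.07); print(x,a,m.sum(),np.nanmedian(z[m]).round(3))
E
python3 lid.py
```

```text
t 11.58 pos [462.4  62.4 127.8] rpy [ 3.14  -0.    -2.429] F [-6.4  4.6  5.6] M [2.43 2.33 0.04] w 9.5 q [ 0.56  0.14 -0.6  -0.   -0.84 -1.41]
d [-0.4 -0.9 -0.1] r [ 1.000e-03  1.000e-03 -1.154e+00]
0.01 -0.1 44 0.125
0.01 0.07 0 nan
0.03 -0.1 64 0.117
0.03 0.07 0 nan
0.05 -0.1 66 0.109
0.05 0.07 0 nan
0.07 -0.1 63 0.1
0.07 0.07 5 0.099
  return np.nanmean(a, axis, out=out, keepdims=keepdims)
```

Emit:
jog_arm(targets=[{"dx":0,"dy":0,"dz":0,"rx":0,"ry":0,"rz":0,"gripper":1},{"dx":0,"dy":0,"dz":0,"rx":0,"ry":0,"rz":0,"gripper":1},{"dx":0,"dy":0,"dz":0,"rx":0,"ry":0,"rz":0,"gripper":1},{"dx":0,"dy":0,"dz":0,"rx":0,"ry":0,"rz":0,"gripper":1},{"dx":0,"dy":0,"dz":0,"rx":0,"ry":0,"rz":0,"gripper":1},{"dx":0,"dy":0,"dz":0,"rx":0,"ry":0,"rz":0,"gripper":1},{"dx":0,"dy":0,"dz":0,"rx":0,"ry":0,"rz":0,"gripper":1},{"dx":0,"dy":0,"dz":0,"rx":0,"ry":0,"rz":0,"gripper":1}])

```text
t: 12.3
eef_pos: [0.4624, 0.0623, 0.1278]
ee_rot: [3.14, -0.0, -2.423]
force: [-5.6, 5.1, 5.5]
width: 0.01
gripper_force: 40.0
```

```bash
python3 lid.py 2>/dev/null; python3 -c "
from h import *
f=grab('side');cv2.imwrite('pics/d.png',cv2.resize(f['frame'][110:250,220:370,::-1],None,fx=4,fy=4,interpolation=2))"
```

```text
t 12.3 pos [462.4  62.3 127.8] rpy [ 3.14  -0.    -2.423] F [-5.6  5.1  5.5] M [2.17 2.12 0.07] w 10.0 q [ 0.56  0.14 -0.6  -0.   -0.84 -1.41]
d [-0.4 -0.8 -0.1] r [ 1.000e-03  1.000e-03 -1.148e+00]
0.01 -0.1 44 0.13
0.01 0.07 0 nan
0.03 -0.1 64 0.12
0.03 0.07 0 nan
0.05 -0.1 65 0.112
0.05 0.07 0 nan
0.07 -0.1 62 0.101
0.07 0.07 5 0.097
```

View pics/d.png

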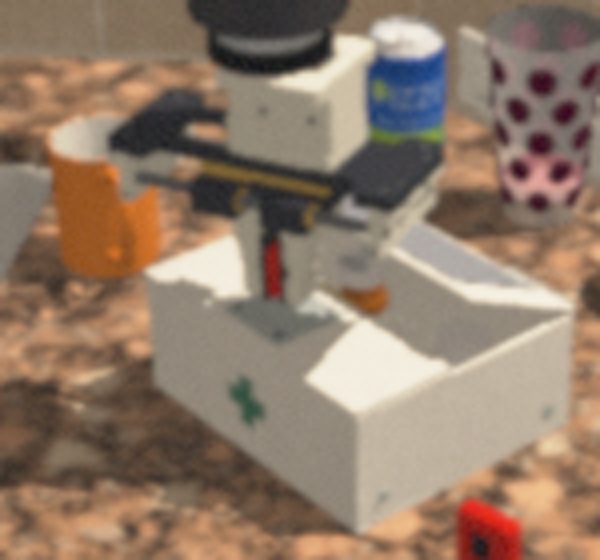

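The lid stands open at about 0.45 rad and the key is upright in the lock, with the jaws at about (275,270) clear of the lid. There is a side load of about 7 N, so I'll relieve it before letting go.

Emit:
jog_arm(targets=[{"dx":0,"dy":0.4,"dz":0,"rx":0,"ry":0,"rz":0,"gripper":1},{"dx":0,"dy":0.8,"dz":-0.2,"rx":0,"ry":0,"rz":0,"gripper":1},{"dx":0,"dy":1.1,"dz":-0.3,"rx":0,"ry":0,"rz":0,"gripper":1},{"dx":0,"dy":1.1,"dz":-0.3,"rx":0,"ry":0,"rz":0,"gripper":1},{"dx":0,"dy":1.1,"dz":-0.3,"rx":0,"ry":0,"rz":0,"gripper":1},{"dx":0,"dy":1.1,"dz":-0.3,"rx":0,"ry":0,"rz":0,"gripper":1},{"dx":0,"dy":1.1,"dz":-0.3,"rx":0,"ry":0,"rz":0,"gripper":1},{"dx":0,"dy":1.1,"dz":-0.3,"rx":0,"ry":0,"rz":0,"gripper":1}])

```text
t: 13.07
eef_pos: [0.4622, 0.0626, 0.128]
ee_rot: [3.141, -0.0, -2.425]
force: [-2.9, 2.4, 1.0]
width: 0.0099
gripper_force: 40.0
```

```bash
python3 -c "
from h import *
go(463.3,62,127.9,-2.423)"
```

```text
t 13.07 pos [462.2  62.6 128. ] rpy [ 3.141 -0.    -2.425] F [-2.9  2.4  1. ] M [1.1  1.15 0.02] w 9.9 q [ 0.56  0.14 -0.6  -0.   -0.84 -1.41]
d [-0.4 -1.1  0.1] r [ 0.    -0.    -0.002]
```

Relieve the remaining load by another 1 mm, then release.

Emit:
jog_arm(targets=[{"dx":0,"dy":0.5,"dz":0,"rx":0,"ry":0,"rz":0,"gripper":1},{"dx":0,"dy":1,"dz":0,"rx":0,"ry":0,"rz":0,"gripper":1},{"dx":0,"dy":1,"dz":0,"rx":0,"ry":0,"rz":0,"gripper":1},{"dx":0,"dy":1,"dz":0,"rx":0,"ry":0,"rz":0,"gripper":1},{"dx":0,"dy":1,"dz":0,"rx":0,"ry":0,"rz":0,"gripper":0.85},{"dx":0,"dy":1,"dz":0,"rx":0,"ry":0,"rz":0,"gripper":0.7},{"dx":0,"dy":1,"dz":0,"rx":0,"ry":0,"rz":0,"gripper":0.65},{"dx":0,"dy":1,"dz":0,"rx":0,"ry":0,"rz":0,"gripper":0.6}])

```text
t: 13.73
eef_pos: [0.462, 0.0635, 0.1282]
ee_rot: [-3.142, 0.0, -2.425]
force: [-0.8, 1.0, 1.0]
width: 0.0278
gripper_force: 0.0
```

Emit:
jog_arm(targets=[{"dx":0,"dy":0,"dz":0,"rx":0,"ry":0,"rz":0,"gripper":0.6},{"dx":0,"dy":0,"dz":0,"rx":0,"ry":0,"rz":0,"gripper":0.6},{"dx":0,"dy":0,"dz":-5,"rx":0,"ry":0,"rz":0,"gripper":0.6},{"dx":0,"dy":0,"dz":-15,"rx":0,"ry":0,"rz":0,"gripper":0.6},{"dx":0,"dy":0,"dz":-30,"rx":0,"ry":0,"rz":0,"gripper":0.6},{"dx":0,"dy":0,"dz":-50,"rx":0,"ry":0,"rz":0,"gripper":0.6},{"dx":0,"dy":0,"dz":-75,"rx":0,"ry":0,"rz":0,"gripper":0.6},{"dx":0,"dy":0,"dz":-100,"rx":0,"ry":0,"rz":0,"gripper":0.6}])

```text
t: 14.4
eef_pos: [0.4615, 0.0632, 0.2293]
ee_rot: [3.142, -0.001, -2.425]
force: [-0.1, 0.6, -0.4]
width: 0.0351
gripper_force: 0.0
```

Emit:
jog_arm(targets=[{"dx":0,"dy":0,"dz":0,"rx":0,"ry":0,"rz":0,"gripper":0.6},{"dx":0,"dy":0,"dz":0,"rx":0,"ry":0,"rz":0,"gripper":0.6},{"dx":0,"dy":0,"dz":0,"rx":0,"ry":0,"rz":0,"gripper":0.6},{"dx":0,"dy":0,"dz":0,"rx":0,"ry":0,"rz":0,"gripper":0.6},{"dx":0,"dy":0,"dz":0,"rx":0,"ry":0,"rz":0,"gripper":0.6},{"dx":0,"dy":0,"dz":0,"rx":0,"ry":0,"rz":0,"gripper":0.6},{"dx":0,"dy":0,"dz":0,"rx":0,"ry":0,"rz":0,"gripper":0.6},{"dx":0,"dy":0,"dz":0,"rx":0,"ry":0,"rz":0,"gripper":0.6}])

```text
t: 15.07
eef_pos: [0.4617, 0.0633, 0.2277]
ee_rot: [3.141, -0.001, -2.425]
force: [0.0, -0.4, -0.1]
width: 0.035
gripper_force: 0.0
```

```bash
python3 lid.py 2>/dev/null; python3 -c "
from h import *
f=grab('side');cv2.imwrite('pics/e.png',cv2.resize(f['frame'][90:340,200:450,::-1],None,fx=2.4,fy=2.4,interpolation=2))"
```

```text
t 15.07 pos [461.7  63.3 227.7] rpy [ 3.141e+00 -1.000e-03 -2.425e+00] F [ 0.  -0.4 -0.1] M [ 0.1  -0.1   0.02] w 35.0 q [ 0.56  0.02 -0.46  0.   -1.09 -1.41]
d [-0.4 -2.  99.8] r [ 1.00e-03 -1.00e-03 -1.15e+00]
0.01 -0.1 24 0.129
0.01 0.07 0 nan
0.03 -0.1 40 0.121
0.03 0.07 0 nan
0.05 -0.1 60 0.111
0.05 0.07 0 nan
0.07 -0.1 61 0.102
0.07 0.07 0 nan
```

View pics/e.png

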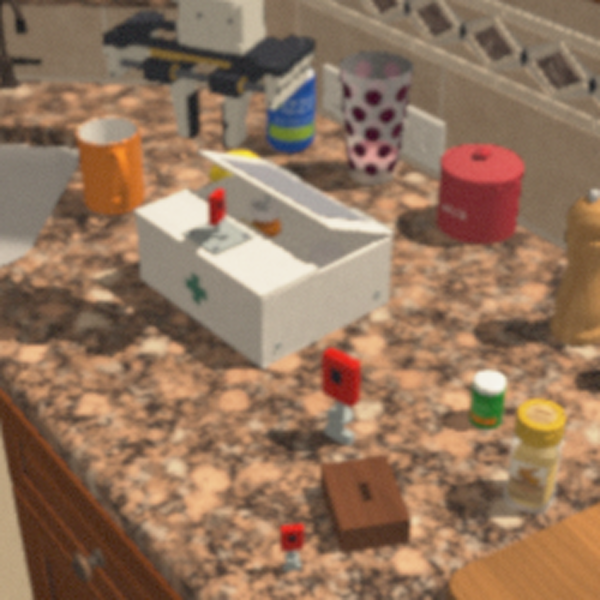

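The key stands in the lock at (217,210), the lid is up, the gripper is clear, and the other things are undisturbed. Handing in.

```bash
python3 -c "
from station import arm
print(arm.job_done())"
```

```text
the job is handed in; nothing more can be done
None
```

The medicine box is unlocked: the lid sprang up to about 0.45 rad, the key was left standing in the lock with the gripper clear, and the things around it looked undisturbed. I handed it in at about 15 s; the hand-in call returned no verdict.

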